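# Start up the tile press from its row of push-pull switches

### The job

Start up the tile press from the four switch boxes on the bench: push in the big round mushroom button (control power) first, then the square button (dust extraction), then the slim round one (hydraulic pump), each fully home so that it stays in. Only press them, lightly, with the fingertips: pull or lift nothing, and leave the turn switch and the things lying on the bench as they are.

Things in the scene. Friction and masses are not known exactly. Their poses are not given: they have to be found in the camera images.
- plate: Aluminium mounting plate fixed to the bench, 200 x 530 x 6 mm (x, y, z), carrying a row of four grey switch boxes; origin on the underside, 30 mm nearer the robot (its -x) than the middle of the plate, in line with the row of boxes. The boxes stand 125 mm apart along its y axis, in any order. A 44 mm high wiring duct runs along its far side, 74 to 117 mm in +x from the row of boxes.
- power_station: Fixed grey switch box (86 x 86 mm, 60 mm high) that carries the big round mushroom button; origin at the centre of its underside, z up. The tops of all heads stand 90 mm above this level when out.
- extract_station: Fixed grey switch box, same size, that carries the square button; origin at the centre of its underside.
- pump_station: Fixed grey switch box, same size, that carries the slim round button; origin at the centre of its underside.
- power_top (a point): Centre of the top of the control-power button: black plastic mushroom head 60 mm across and 14 mm thick, upright axis, slightly domed; the point moves with the head.
- extract_top (a point): Centre of the top of the dust-extraction button: flat black plastic square head, 40 x 40 mm, 13 mm thick; the point moves with the head.
- pump_top (a point): Centre of the top of the hydraulic-pump button: flat black plastic cylinder head 26 mm across, 24 mm tall; the point moves with the head.
- power_button (a joint): Downward travel of the power button's plunger in m: 0 = out (off), 0.008 = fully in (on), where it meets its stop. Maintained push-pull action: it moves at about 3 N and stays wherever it is left (it starts 0 to 1 mm in); pinched, it could be pulled 3 mm above 0, which is wrong. The head yields about 1 mm per 3 N on a spring of its own, up to 6 mm, so a push of 5 to 10 N takes the button fully in.
- extract_button (a joint): Downward travel of the extraction button's plunger in m; same action and values as the power button.
- pump_button (a joint): Downward travel of the pump button's plunger in m; same action and values as the power button.
- selector_station: Fixed grey switch box, same size, with a turn switch: a black bar knob 40 x 10 mm on a round base, its top also 90 mm above the underside of the box. Not part of the job. Origin at the centre of the underside.
- selector_nose (a point): Pointer end of the turn switch's bar knob, 19 mm from its axis. It may point up to 40 degrees either side of the plate's -x at the start, and the knob turns easily; leave it.
- tile: Loose pressed tile, cream, 108 x 108 x 9 mm, lying flat on the robot's side of the boxes; origin at the centre of its underside. Leave alone.
- brush: Loose hand brush, 200 mm long, lying crosswise on the robot's side of the boxes; origin in the middle of its length. Leave alone.
- mould_frame: Loose steel mould frame, 120 x 150 x 28 mm, with a bar handle up to 63 mm high, lying beyond the wiring duct; origin at the centre of its underside. Leave alone.
- can: Loose metal can, 66 mm across, 120 mm tall, standing beyond the wiring duct; origin at the centre of its underside. Leave alone.

How it is judged:
By the outcome, as a careful person would: the job done as asked, in the order asked, and still so for the second after the job is handed in, with the robot touching nothing.
It also fails if it takes over 42 s, if anything falls off the work surface, if the arm or the gripper's body presses on something with over 40 N, if the wrist force passes 120 N, or if a joint passes its speed limit or range.

### The arm

A 6-joint arm with a two-finger parallel gripper is mounted at the origin on the work surface. World frame = base frame: x ahead of the robot, y to its left, z up, the work surface at z = 0. Lengths are in m, angles in degrees, forces in N, time in s.
With the tool pointing down it reaches from about 0.375 to 0.9 m from the base axis. Payload 3.1 kg.
Tool frame: the origin (TCP) lies at the very end of the fingers, on their centre line; the grasp point (between the pads) lies 19 mm behind it; z points along the fingers, y is the line along which they close (so a half turn about z gives the same grasp; the last joint's range is limited). The gripper opens to 87 mm and grips with 3 to 60 N. Pads are 19 mm wide; open, the fingers measure 117 mm over their backs; the gripper's body (75 mm by 190 mm) begins 51 mm behind the grasp point.
Start: joints at [61.163, 30.224, 82.088, -0, 67.689, -10.227], TCP at [0.199, 0.592, 0.223] pointing down, gripper open.
Joint ranges: [-176.69, 176.69], [-43.24, 126.21], [12.49, 139.97], [-82, 262], [0, 151.66], [-163.58, 163.58]. Speed limits (degrees/s): [159.86, 159.86, 180, 180, 180, 180].

### API

Orientations are given as a 3x3 rotation matrix whose columns are the frame's x, y, z axes.
In Python, from rig import readout, cams, bot gives the robot as it stands.
- The arm moves only by the shell command python3 -m inch 'ROWS'. ROWS is JSON, a list of rows, each a list of 5 numbers: the shift along the world's x, y, z in cm, then the turn about the world's z in degrees, then the finger opening in cm, from 0 to 8.7. In form: [[dx, dy, dz, twist, fingers], ...]. A call has 1 to 10 rows; each row is the pose to reach, as a shift and turn from the pose commanded when the call began; what a row does not reach only later rows make up. A row lasts 1/12 s, in which the tool goes at most 41.7 mm and 7.16 degrees, less where a joint would pass 70% of its speed; a pose out of reach is approached as far as the arm can. A call with a gripper value outside its range is refused whole. The fingers move at their own pace and stop on an object; the grip force is fixed at half the most. Time passes only in rows, so rows that repeat a pose let the fingers close. It gives the time, the measured TCP pose, the force, the opening and the grip force at its end, in the units of the state.
- readout.read_state(): the state, without advancing time (a new reading comes with each control period).
- cams.capture(name): name is "scene" or "top" or "wrist"; returns a dict with "image" (400x640x3 uint8, blue, green, red), "intrinsics" (3x3 intrinsics, pixels), "xyz" and "rotation" of the camera in the world; the wrist camera has in their place "tool_from_camera" (4x4, takes a point from camera to tool coordinates, whose origin is the TCP and whose axes are the flange's). Camera axes: x right, y down, z forward; pixel columns grow to the right and rows downward; lengths in m; the calibration is good to about 2 mm. A picture is of the moment at which its call begins: read the wrist's pose just before it. There is no depth.
- bot.hand_in(): hands the job in; it is judged then, once.
The state is a dict: "time_s": time; "joint_positions": joint angles; "qvel": joint speeds; "tau": joint torques, N m; "position": TCP position; "tcp_rot": TCP orientation; "force": force on the tool from outside, world axes, zero at the start; "moment": the same for the moment, N m; "opening": opening from 0.0 (shut) to 1.0 (fully open); "grasp_force": force on a finger pad.
Only numpy, scipy, OpenCV 4.12 (cv2) and the standard library are available. Lean on these libraries where they do the work, as an engineer would, in place of code of your own. Each camera call takes 0.05 s, during which the arm holds its last target. There are 200 camera calls.

## Working session

There is one attempt and no reset: what is moved stays moved. The work goes in short steps, Python scripts to look and compute and a shell command to move; the robot and the scene stay as the last step left them, time stands still between calls to the robot, and variables do not carry over. Pictures are saved under pics/ and viewed, at most 10 in all, crops included, and the job is handed in when it is done.

```bash
mkdir -p pics
python3 - <<'E'
from rig import readout,cams
import cv2
s=readout.read_state();print(s)
for n in("top","scene"):
    c=cams.capture(n);cv2.imwrite(f"pics/{n}0.png",c["image"]);print(n,c["intrinsics"],c["xyz"],c["rotation"])
E
```

```text
{'time_s': 0.0, 'joint_positions': array([ 6.11640244e+01,  3.02766652e+01,  8.21574741e+01, -8.63502883e-04,
        6.76897844e+01, -1.02291126e+01]), 'qvel': array([ 0.0271383 ,  0.07824373, -0.02030949, -0.00260271,  0.02952879,
       -0.01318179]), 'tau': array([-1.18498414e-03, -4.40038562e+01, -1.76590848e+01,  6.32358156e-02,
        5.83539088e-02, -1.76156364e-04]), 'position': array([0.19905012, 0.59166949, 0.22159028]), 'tcp_rot': array([[-9.47731837e-01,  3.19066297e-01, -1.03094828e-03],
       [ 3.19067747e-01,  9.47730002e-01, -1.90141072e-03],
       [ 3.70384542e-04, -2.13096982e-03, -9.99997661e-01]]), 'force': array([ 0.42217476,  0.48585005, -0.07767343]), 'moment': array([ 0.00863156, -0.01587636, -0.02709629]), 'grasp_force': 0.0, 'opening': 0.9997736493484866}
top [[432.65749208   0.         321.10965677]
 [  0.         432.65749208 204.41804385]
 [  0.           0.           1.        ]] [0.39360888 0.02883103 1.0138775 ] [[ 0.01288835 -0.98446616  0.17510074]
 [-0.99940744 -0.01827225 -0.02917005]
 [ 0.03191641 -0.17462103 -0.98411831]]
scene [[407.12800392   0.         321.32316339]
 [  0.         407.12800392 196.51037516]
 [  0.           0.           1.        ]] [0.84843621 0.241945   0.67426455] [[-0.58396811  0.69628233 -0.41733938]
 [ 0.81177586  0.50019334 -0.30137448]
 [-0.00109134 -0.51477912 -0.85732215]]
```

View pics/top0.png

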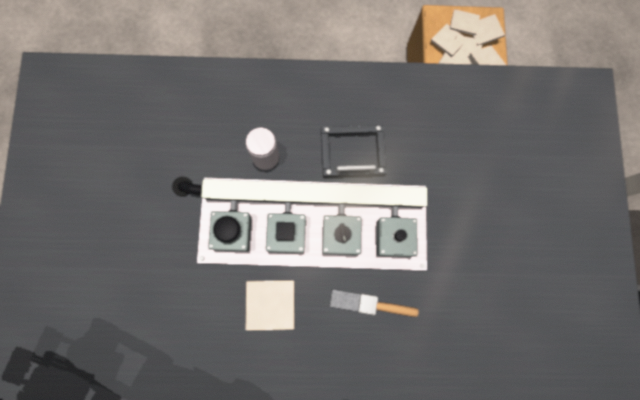

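View pics/scene0.png

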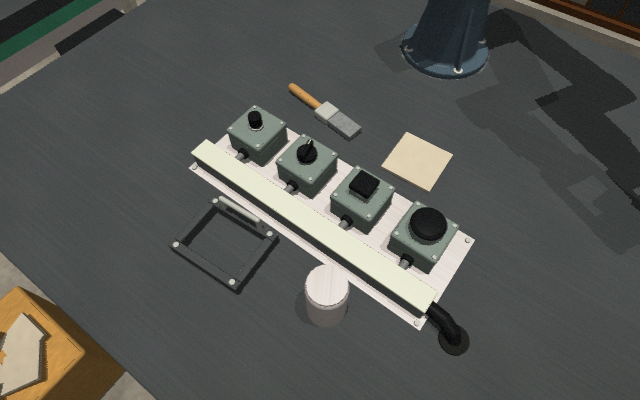

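The top view shows, left to right, the mushroom (228,230), square (286,231), turn switch (342,233) and slim button (400,236). In the scene view they are at (428,225), (364,184), (307,153) and (255,119).

```bash
cat > h.py <<'E'
import numpy as np,cv2
def ray(c,u,v):
    K=c["intrinsics"];d=c["rotation"]@np.linalg.inv(K)@[u,v,1];return np.array(c["xyz"]),d
def onz(c,u,v,z):
    o,d=ray(c,u,v);return o+d*(z-o[2])/d[2]
def tri(*rs):
    A=0;b=0
    for o,d in rs:
        d=d/np.linalg.norm(d);P=np.eye(3)-np.outer(d,d);A=A+P;b=b+P@o
    p=np.linalg.solve(A,b);return p
def blob(im,u,v,r,thr):
    g=im.max(2)[v-r:v+r,u-r:u+r];n,l,st,ce=cv2.connectedComponentsWithStats((g<thr).astype(np.uint8))
    ok=[i for i in range(1,n) if st[i,4]>15]
    i=min(ok,key=lambda i:np.hypot(*(ce[i]-r)));return ce[i]+[u-r,v-r],st[i]
E
python3 - <<'E'
from h import *
from rig import cams
t=cams.capture("top");s=cams.capture("scene")
T=dict(power=(228,230,24),extract=(286,231,16),sel=(342,233,16),pump=(400,236,14))
S=dict(power=(428,225,26),extract=(364,184,20),sel=(307,153,18),pump=(255,119,14))
for k in T:
    a,sa=blob(t["image"],*T[k],45);b,sb=blob(s["image"],*S[k],45)
    print(k,a.round(1),sa[2:],b.round(1),sb[2:],"tri",tri(ray(t,*a),ray(s,*b)).round(4),"z.09:",onz(t,*a,.09).round(4)[:2],onz(s,*b,.09).round(4)[:2])
# plate corners (bright, low-saturation)
im=t["image"];m=(im.min(2)>150).astype(np.uint8);m[:175]=0;m[275:]=0
m[:, :190]=0;m[:,440:]=0
cs,_=cv2.findContours(m,0,2);c=max(cs,key=cv2.contourArea);q=cv2.minAreaRect(c);print(q,[onz(t,*p,.006).round(3)[:2] for p in cv2.boxPoints(q)])
# box tops: grey-green
g=cv2.inRange(cv2.cvtColor(im,cv2.COLOR_BGR2HSV),(50,20,60),(100,120,200))
for k in T:
    u,v,r=T[k];x=g[v-26:v+26,u-26:u+26];print(k,(x>0).sum())
E
```

```text
power [226.4 227.7] [ 25  25 194] [428.1 223.7] [ 37  33 945] tri [0.5039 0.2046 0.0869] z.09: [0.5039 0.203 ] [0.5052 0.2058]Traceback (most recent call last):
  File "<stdin>", line 7, in <module>
  File "h.py", line 14, in blob
    i=min(ok,key=lambda i:np.hypot(*(ce[i]-r)));return ce[i]+[u-r,v-r],st[i]
ValueError: min() iterable argument is empty
```

Run:
```python
from h import *
from rig import cams
t=cams.capture("top");s=cams.capture("scene")
T=dict(power=(228,230,24),extract=(286,231,16),sel=(342,233,16),pump=(400,236,14))
S=dict(power=(428,225,26),extract=(364,184,20),sel=(307,153,18),pump=(255,119,14))
for k in T:
  for th in (50,65,80):
    try:
        a,sa=blob(t["image"],*T[k],th);b,sb=blob(s["image"],*S[k],th)
        print(k,th,a.round(1),sa[2:],b.round(1),sb[2:],"tri",tri(ray(t,*a),ray(s,*b)).round(4),"z.09:",onz(t,*a,.09).round(4)[:2],onz(s,*b,.09).round(4)[:2])
    except ValueError: print(k,th,"-")
im=t["image"];m=(im.min(2)>150).astype(np.uint8);m[:175]=0;m[275:]=0
m[:, :190]=0;m[:,440:]=0
cs,_=cv2.findContours(m,0,2);c=max(cs,key=cv2.contourArea);q=cv2.minAreaRect(c);print(q[2],[onz(t,*p,.006).round(3)[:2] for p in cv2.boxPoints(q)])
x=np.hstack([cv2.resize(t["image"][190:270,190:430],None,fx=3.3,fy=3.3)])
y=cv2.resize(s["image"][90:280,210:470],None,fx=3,fy=3)[:,:780]
cv2.imwrite("pics/z1.png",x)
```

```text
power 50 [226.  227.7] [ 26  25 279] [428.1 223.7] [ 37  34 963] tri [0.5039 0.2051 0.0871] z.09: [0.5038 0.2039] [0.5053 0.2059]
power 65 [226.5 229. ] [ 26  26 489] [427.  225.4] [  39   38 1121] tri [0.5024 0.205  0.0785] z.09: [0.5011 0.2027] [0.509  0.2058]
power 80 [226.8 229.4] [ 27  27 569] [427.3 225.1] [  39   40 1159] tri [0.5014 0.2047 0.0778] z.09: [0.5002 0.2019] [0.5083 0.206 ]
extract 50 -
extract 65 [282.4 226.6] [14 10 80] [363.1 185.5] [ 31  33 593] tri [0.5076 0.0832 0.095 ] z.09: [0.508  0.0839] [0.5048 0.0815]
extract 80 [284.8 230.9] [ 17  17 283] [363.1 185.7] [ 31  33 627] tri [0.4999 0.079  0.081 ] z.09: [0.4989 0.0784] [0.5051 0.0817]
sel 50 -
sel 65 -
sel 80 -
pump 50 -
pump 65 [399.9 235.3] [11 10 86] [254.6 119.5] [ 14  18 205] tri [ 0.4946 -0.1711  0.0812] z.09: [ 0.4936 -0.1692] [ 0.4998 -0.165 ]
pump 80 [400.  235.2] [11 11 96] [254.6 119.4] [ 15  18 214] tri [ 0.4946 -0.1712  0.0814] z.09: [ 0.4938 -0.1696] [ 0.4996 -0.165 ]
1.9091525077819824 [array([0.431, 0.282]), array([0.634, 0.288]), array([ 0.627, -0.262]), array([ 0.421, -0.249])]
```

View pics/z1.png

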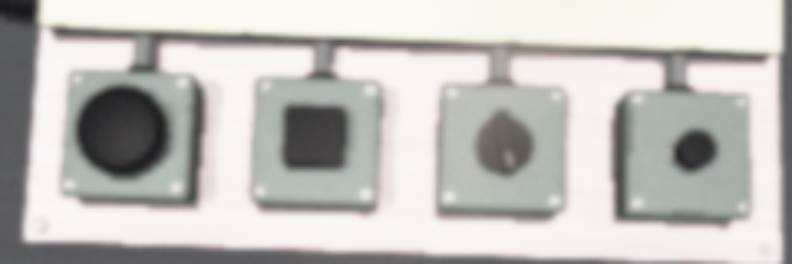

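The crop shows the heads well separated, and the positions agree with the 125 mm pitch: power (.501,.204), extract (.499,.079), pump (.494,-.170). Next I move above the mushroom with the fingers shut.

```bash
python3 -m inch '[[2.4,-3.1,0,0,0],[4.8,-6.2,0,0,0],[7.2,-9.3,0,0,0],[9.6,-12.4,0,0,0],[12,-15.5,0,0,0],[14.4,-18.6,0,0,0],[16.8,-21.7,0,0,0],[19.2,-24.8,0,0,0],[21.6,-27.9,0,0,0],[24,-31,0,0,0]]'; python3 -m inch '[[2.4,-3.1,0,0,0],[4.8,-6.2,0,0,0],[6.2,-7.8,0,0,0],[6.2,-7.8,0,0,0],[6.2,-7.8,0,0,0],[6.2,-7.8,0,0,0],[6.2,-7.8,0,0,0]]'
python3 - <<'E'
from h import *
from rig import cams,readout
s=readout.read_state();c=cams.capture("wrist");print(s["position"],s["tcp_rot"].round(3),s["opening"],s["force"],s["time_s"])
cv2.imwrite("pics/w1.png",c["image"])
X=c["tool_from_camera"];print(X,c["intrinsics"])
E
```

```text
time_s: 1.13
position: [0.4403, 0.2807, 0.2227]
tcp_rot: [[-0.948, 0.319, 0.0], [0.319, 0.948, 0.0], [-0.0, 0.0, -1.0]]
force: [0.3, 0.0, 0.1]
opening: 0.328
grasp_force: 0.0
time_s: 1.72
position: [0.5002, 0.2053, 0.2224]
tcp_rot: [[-0.948, 0.318, -0.001], [0.318, 0.948, 0.0], [0.001, -0.0, -1.0]]
force: [0.3, 0.2, -0.2]
opening: 0.007
grasp_force: 0.0
[0.50015922 0.20528165 0.22241189] [[-0.948  0.318 -0.001]
 [ 0.318  0.948  0.   ]
 [ 0.001 -0.    -1.   ]] 0.007480552000971027 [ 0.32538973  0.23092426 -0.1892241 ] 1.7167
[[ 6.96411754e-04 -9.52829273e-01 -3.03505999e-01  8.45513500e-02]
 [ 9.99999524e-01  4.56235827e-04  8.62245137e-04  7.83906689e-04]
 [-6.83102096e-04 -3.03506455e-01  9.52829137e-01 -1.61791027e-01]
 [ 0.00000000e+00  0.00000000e+00  0.00000000e+00  1.00000000e+00]] [[291.53704633   0.         321.04404072]
 [  0.         291.53704633 202.47332521]
 [  0.           0.           1.        ]]
```

View pics/w1.png

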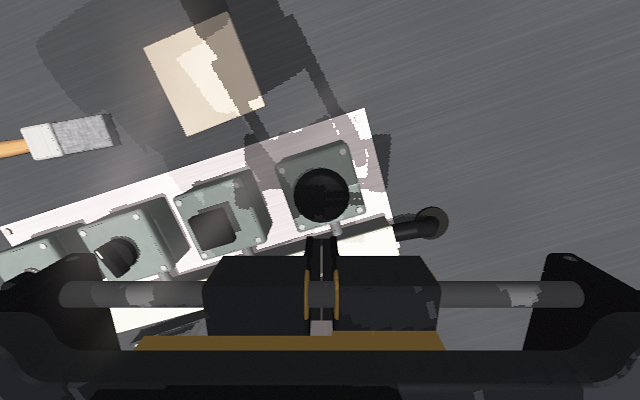

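The wrist view shows the mushroom at (321,194), about 55 px across, and the square at (211,228). I cast rays onto the head height as a check.

Run:
```python
from h import *
from rig import cams,readout
s=readout.read_state();c=cams.capture("wrist");X=c["tool_from_camera"];R=s["tcp_rot"]
c["xyz"]=s["position"]+R@X[:3,3];c["rotation"]=R@X[:3,:3]
for u,v,r in((321,194,32),(211,228,26)):
    b,st=blob(c["image"],u,v,r,45);print(b,st,onz(c,*b,.096).round(4),onz(c,*b,.085).round(4))
for u in((294,194),(349,194)):print(onz(c,*u,.088).round(4))
```

```text
[320.8714653  194.85347044] [   4    6   56   54 2334] [0.4995 0.2065 0.096 ] [0.5025 0.2055 0.085 ]
[231.39534884 238.06976744] [38 30 13 13 43] [0.515  0.0995 0.096 ] [0.5186 0.0944 0.085 ]
[0.4918 0.1792 0.088 ]
[0.5102 0.2343 0.088 ]
```

Both views agree (58 mm across, centre .501,.206), so I descend.

```bash
python3 -m inch '[[0.1,0.05,-3,0,0],[0.1,0.05,-6,0,0],[0.1,0.05,-9,0,0],[0.1,0.05,-11,0,0],[0.1,0.05,-11.8,0,0],[0.1,0.05,-11.8,0,0],[0.1,0.05,-11.8,0,0]]'; python3 -m inch '[[0,0,-0.2,0,0],[0,0,-0.4,0,0],[0,0,-0.6,0,0],[0,0,-0.8,0,0],[0,0,-1.0,0,0],[0,0,-1.1,0,0],[0,0,-1.1,0,0]]'
```

```text
time_s: 2.4
position: [0.5025, 0.2055, 0.1049]
tcp_rot: [[-0.948, 0.318, 0.0], [0.318, 0.948, 0.0], [-0.0, 0.0, -1.0]]
force: [0.5, -0.5, 0.8]
opening: 0.007
grasp_force: 0.0
time_s: 2.98
position: [0.5028, 0.2049, 0.0938]
tcp_rot: [[-0.948, 0.319, 0.001], [0.319, 0.948, 0.0], [-0.001, 0.0, -1.0]]
force: [-0.5, -0.5, 2.6]
opening: 0.004
grasp_force: 1.4
```

```bash
python3 -m inch '[[0,0,-0.15,0,0],[0,0,-0.3,0,0],[0,0,-0.4,0,0],[0,0,-0.4,0,0]]';python3 -m inch '[[0,0,-0.1,0,0],[0,0,-0.2,0,0],[0,0,-0.3,0,0],[0,0,-0.3,0,0]]'
```

```text
time_s: 3.32
position: [0.5028, 0.2049, 0.0895]
tcp_rot: [[-0.948, 0.319, 0.001], [0.319, 0.948, 0.0], [-0.001, 0.0, -1.0]]
force: [-0.4, 1.3, 3.3]
opening: 0.008
grasp_force: 1.4
time_s: 3.65
position: [0.5028, 0.2048, 0.0866]
tcp_rot: [[-0.948, 0.319, 0.001], [0.319, 0.948, 0.0], [-0.001, 0.0, -1.0]]
force: [1.8, 0.4, 5.3]
opening: 0.002
grasp_force: 2.5
```

```bash
python3 -m inch '[[0,0,-0.1,0,0],[0,0,-0.1,0,0],[0,0,-0.1,0,0]]'
```

```text
time_s: 3.9
position: [0.5028, 0.2049, 0.086]
tcp_rot: [[-0.948, 0.319, 0.001], [0.319, 0.948, 0.0], [-0.001, 0.0, -1.0]]
force: [0.5, 0.4, 6.8]
opening: 0.004
grasp_force: 3.3
```

```bash
python3 -m inch '[[0,0,-0.05,0,0],[0,0,-0.05,0,0],[0,0,0.5,0,0],[0,0,2,0,0],[0,0,5,0,0],[-0.1,-3.5,5,0,0],[-0.2,-7,5,0,0],[-0.3,-10.5,5,0,0],[-0.3,-12.5,5,0,0],[-0.3,-12.5,5,0,0]]'; python3 -m inch '[[0,0,0,0,0],[0,0,0,0,0],[0,0,0,0,0]]'
python3 - <<'E'
from h import *
from rig import cams,readout
s=readout.read_state();c=cams.capture("wrist");X=c["tool_from_camera"];R=s["tcp_rot"]
cv2.imwrite("pics/w2.png",c["image"]);print(s["force"],s["position"])
E
```

```text
time_s: 4.73
position: [0.4986, 0.0765, 0.1351]
tcp_rot: [[-0.946, 0.323, -0.002], [0.323, 0.946, -0.001], [0.002, -0.002, -1.0]]
force: [-1.2, 0.3, -0.1]
opening: 0.003
grasp_force: 0.0
time_s: 4.98
position: [0.4989, 0.0809, 0.1353]
tcp_rot: [[-0.948, 0.318, -0.001], [0.318, 0.948, 0.0], [0.001, 0.0, -1.0]]
force: [-0.1, -0.6, 0.5]
opening: 0.008
grasp_force: 0.0
[-0.12801028 -0.5754329   0.47607126] [0.49891895 0.08088573 0.13530725]
```

View pics/w2.png

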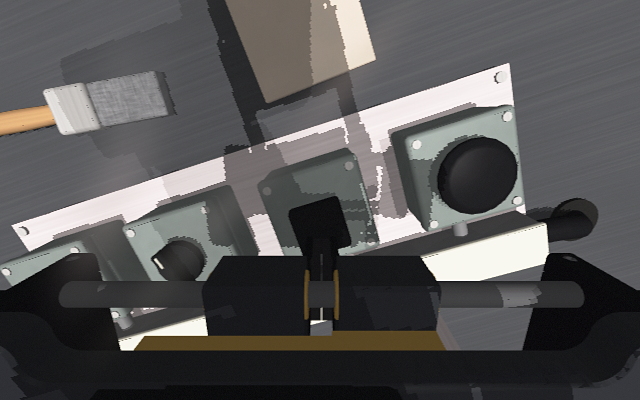

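The wrist view shows the square head (289-353, 196-250) centred under the fingertips, so I press it.

```bash
python3 -m inch '[[0,-0.1,-2,0,0],[0,-0.1,-3,0,0],[0,-0.1,-3.4,0,0],[0,-0.1,-3.6,0,0],[0,-0.1,-3.8,0,0],[0,-0.1,-4,0,0],[0,-0.1,-4.2,0,0],[0,-0.1,-4.4,0,0],[0,-0.1,-4.5,0,0],[0,-0.1,-4.5,0,0]]'; python3 -m inch '[[0,0,-0.1,0,0],[0,0,-0.2,0,0],[0,0,-0.2,0,0],[0,0,-0.2,0,0]]'
```

```text
time_s: 5.87
position: [0.4997, 0.0789, 0.0908]
tcp_rot: [[-0.948, 0.319, 0.001], [0.319, 0.948, 0.0], [-0.001, 0.0, -1.0]]
force: [-0.1, 2.4, 2.5]
opening: 0.005
grasp_force: 1.4
time_s: 6.2
position: [0.4996, 0.0789, 0.0886]
tcp_rot: [[-0.948, 0.319, 0.0], [0.319, 0.948, 0.0], [-0.0, 0.0, -1.0]]
force: [0.1, 0.8, 2.9]
opening: 0.003
grasp_force: 1.4
```

```bash
python3 -m inch '[[0,0,-0.1,0,0],[0,0,-0.2,0,0],[0,0,-0.3,0,0],[0,0,-0.3,0,0],[0,0,-0.3,0,0]]'
```

```text
time_s: 6.62
position: [0.4997, 0.0789, 0.0859]
tcp_rot: [[-0.948, 0.319, 0.001], [0.319, 0.948, 0.0], [-0.001, 0.0, -1.0]]
force: [-0.1, 2.3, 7.0]
opening: 0.01
grasp_force: 3.5
```

```bash
python3 -m inch '[[0,0,-0.05,0,0],[0,0,-0.05,0,0],[0,0,0.5,0,0],[0,0,2,0,0],[0,0,5,0,0],[-0.1,-4,6,0,0],[-0.2,-8,6,0,0],[-0.2,-12,6,0,0],[-0.3,-16,6,0,0],[-0.4,-20,6,0,0]]'; python3 -m inch '[[0,-3,-0.5,0,0],[-0.1,-5,-1,0,0],[-0.1,-5,-1,0,0],[-0.1,-5,-1,0,0],[-0.1,-5,-1,0,0]]'
python3 - <<'E'
from h import *
from rig import cams,readout
s=readout.read_state();c=cams.capture("wrist");X=c["tool_from_camera"];R=s["tcp_rot"]
cv2.imwrite("pics/w3.png",c["image"]);print(s["force"],s["position"])
c["xyz"]=s["position"]+R@X[:3,3];c["rotation"]=R@X[:3,:3]
for z in(.096,):
  p=c["rotation"].T@(np.array([.4946,-.1713,z])-c["xyz"]);q=c["intrinsics"]@p;print(q[:2]/q[2])
p=c["rotation"].T@(s["position"]-c["xyz"]);q=c["intrinsics"]@p;print("tcp",q[:2]/q[2])
E
```

```text
time_s: 7.45
position: [0.4945, -0.123, 0.1454]
tcp_rot: [[-0.948, 0.318, -0.001], [0.318, 0.948, -0.0], [0.001, -0.001, -1.0]]
force: [1.4, 0.6, 0.2]
opening: 0.005
grasp_force: 0.0
time_s: 7.87
position: [0.4935, -0.1703, 0.1351]
tcp_rot: [[-0.948, 0.319, -0.002], [0.319, 0.948, 0.001], [0.002, 0.001, -1.0]]
force: [-0.2, 0.0, 0.3]
opening: 0.006
grasp_force: 0.0
[-0.22286339  0.01089791  0.28813354] [ 0.49352781 -0.17031593  0.1351393 ]
[318.910073   230.52293802]
tcp [319.50044621 253.47767641]
```

View pics/w3.png

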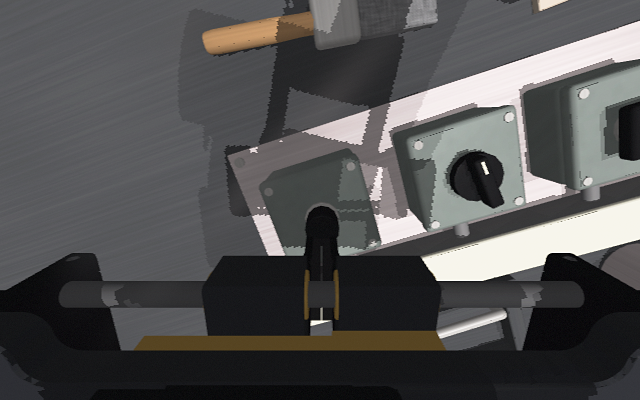

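The slim head shows dark at about (322,222), with the finger in front of it. I brighten a crop to tell its top from its side.

Run:
```python
import cv2,numpy as np
im=cv2.imread("pics/w3.png")[190:270,270:370].astype(float)
im=(255*(im/255)**.4).astype(np.uint8)
cv2.imwrite("pics/w3b.png",cv2.resize(im,None,fx=7,fy=7,interpolation=cv2.INTER_NEAREST))
```

```text
(no output)
```

View pics/w3b.png

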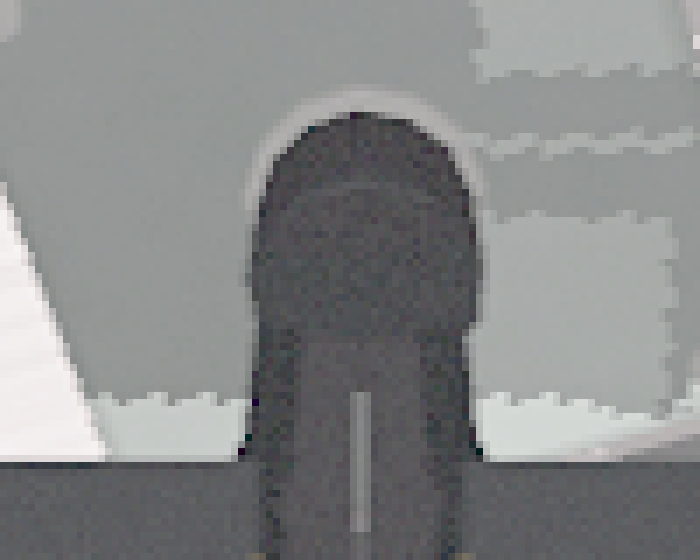

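Run:
```python
from h import *
from rig import cams,readout
s=readout.read_state();c=cams.capture("wrist");X=c["tool_from_camera"];R=s["tcp_rot"]
c["xyz"]=s["position"]+R@X[:3,3];c["rotation"]=R@X[:3,:3]
e=onz(c,322,216.6,.096);d=-R[:,0];print("near edge",e,"centre",e+d*.013, "fingertip",s["position"], "width",np.linalg.norm(onz(c,305.9,228,.096)-onz(c,338.4,228,.096)))
```

```text
near edge [ 0.4851471  -0.16522261  0.096     ] centre [ 0.49747156 -0.16935871  0.09597839] fingertip [ 0.49374927 -0.16989551  0.13533974] width 0.02420713104118242
```

The crop shows the near edge of the top at v≈216.5, putting the centre near (.496,-.170). I shift +2 mm in x and press.

```bash
python3 -m inch '[[0.2,0,-2,0,0],[0.2,0,-3,0,0],[0.2,0,-3.4,0,0],[0.2,0,-3.6,0,0],[0.2,0,-3.8,0,0],[0.2,0,-4,0,0],[0.2,0,-4.2,0,0],[0.2,0,-4.4,0,0],[0.2,0,-4.6,0,0],[0.2,0,-4.6,0,0]]'; python3 -m inch '[[0,0,-0.1,0,0],[0,0,-0.2,0,0],[0,0,-0.2,0,0],[0,0,-0.2,0,0]]'
```

```text
time_s: 8.8
position: [0.4966, -0.1712, 0.0896]
tcp_rot: [[-0.948, 0.319, 0.001], [0.319, 0.948, -0.0], [-0.001, 0.0, -1.0]]
force: [0.7, 2.1, 3.2]
opening: 0.001
grasp_force: 1.4
time_s: 9.13
position: [0.4966, -0.1712, 0.0876]
tcp_rot: [[-0.948, 0.319, 0.0], [0.319, 0.948, 0.0], [-0.0, 0.0, -1.0]]
force: [0.9, 2.2, 2.1]
opening: 0.008
grasp_force: 1.4
```

```bash
python3 -m inch '[[0,0,-0.1,0,0],[0,0,-0.2,0,0],[0,0,-0.2,0,0],[0,0,-0.2,0,0]]'
```

```text
time_s: 9.47
position: [0.4966, -0.1712, 0.086]
tcp_rot: [[-0.948, 0.319, 0.001], [0.319, 0.948, -0.0], [-0.001, 0.0, -1.0]]
force: [0.2, 2.2, 7.1]
opening: -0.001
grasp_force: 3.4
```

```bash
python3 -m inch '[[0,0,-0.05,0,0],[0,0,-0.05,0,0],[0,0,0.5,0,0],[0,0,2,0,0],[0,0,5,0,0],[0,0,8,0,0],[0,0,11,0,0],[0,0,14,0,0],[0,0,14,0,0],[0,0,14,0,0]]'; python3 -m inch '[[0,0,2,0,0],[0,0,2,0,0],[0,0,2,0,0],[0,0,2,0,0]]'
python3 - <<'E'
from h import *
from rig import cams
s=cams.capture("scene")["image"];o=cv2.imread("pics/scene0.png")
f=lambda i:cv2.resize(i[95:275,215:475],None,fx=1.54,fy=1.54)
cv2.imwrite("pics/s2.png",cv2.resize(np.vstack([f(o),f(s)]),None,fx=1,fy=1))
E
```

```text
time_s: 10.3
position: [0.4971, -0.1721, 0.2271]
tcp_rot: [[-0.948, 0.319, 0.003], [0.319, 0.948, -0.003], [-0.004, -0.002, -1.0]]
force: [0.2, 0.5, 0.4]
opening: 0.004
grasp_force: 0.0
time_s: 10.63
position: [0.4956, -0.1709, 0.2439]
tcp_rot: [[-0.948, 0.319, -0.003], [0.319, 0.948, 0.001], [0.003, 0.0, -1.0]]
force: [0.9, 0.5, -0.3]
opening: 0.005
grasp_force: 0.0
```

View pics/s2.png

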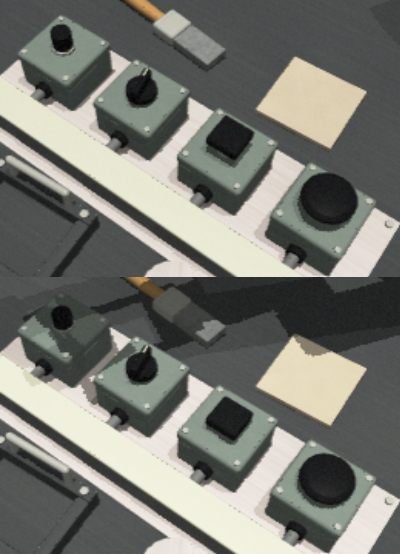

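All three heads sit lower than before, and the turn switch and loose things are unchanged. The force climbed from about 3 to 7 N at the same depth on each button, which marks its stop.

```bash
python3 -c "
from rig import bot
print(bot.hand_in())"
```

```text
the job is handed in; nothing more can be done
None
```

I pressed power, extraction and pump in that order, each to its stop at about 7 N, left everything else alone, and handed the job in at about 10.7 s; no verdict was returned.

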